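# Lay out the miniature painter's bench

## Robot

A 7-joint arm with a two-finger parallel gripper is mounted at the origin on the work surface. World frame = base frame: x ahead of the robot, y to its left, z up, the work surface at z = 0. Lengths are in m, angles in rad, forces in N, time in s.
With the tool pointing down it reaches from about 0.4 to 0.925 m from the base axis. Payload 4.1 kg.
Tool frame: the origin (TCP) lies at the very end of the fingers, on their centre line; the grasp point (between the pads) lies 19 mm behind it; z points along the fingers, y is the line along which they close (so a half turn about z gives the same grasp; the last joint's range is limited). The gripper opens to 85 mm and grips with 20 to 120 N. Pads are 22 mm wide; open, the fingers measure 114 mm over their backs; the gripper's body (76 mm by 85 mm) begins 54 mm behind the grasp point. The pads swing forward as they close: fully open they stand 13 mm farther back than shut.
Start: joints at [-1.296, 0.398, 0.045, 1.537, -0.019, 1.207, -0.051], TCP at [0.237, 0.605, 0.192] pointing down, gripper open.
Joint ranges: [-2.82, 2.82], [-0.49, 2.23], [-1.37, 1.46], [0, 2.46], [-1.36, 4.5], [0.23, 2], [-2.94, 2.94]. Speed limits (rad/s): [2.57, 2.57, 3.14, 3.14, 3.14, 3.14, 3.14].

## Interface

Orientations are given as a unit quaternion [w, x, y, z].
In Python, from plant import ctrl gives the robot as it stands.
- The arm moves only by the tool arm_command, never from a script. Its argument "rows" is one flat list of numbers, 6 for each row, row after row: the shift along the tool's x, y, z in mm, then the turn, a rotation vector about the tool's x, y, z in degrees. A call has exactly 10 rows; each row shifts and turns the commanded pose from where the row before left it, along the tool's axes as they then stand; what a row does not reach is not made up. A row lasts 1/10 s, in which the tool goes at most 50 mm and 8.59 degrees, less where a joint would pass 70% of its speed; a pose out of reach is approached as far as the arm can. A call with a gripper value outside its range is refused whole. "claw" is the finger opening in mm, from 0 to 85.4, set as the call begins (left out, the last holds). The fingers move at their own pace and stop on an object; "force" is the grip in N (left out, the last holds). Time passes only in rows, so rows that do not move let the fingers close, or fill a call up. It gives the time, the measured TCP pose, the force, the opening and the grip force at its end, in the units of the state.
- ctrl.read_state(): the state, without advancing time (a new reading comes with each control period).
- ctrl.capture(name): name is "side" or "top" or "wrist"; returns a dict with "img" (480x640x3 uint8, red, green, blue), "z_map" (480x640 float32, m along the optical axis (not along the pixel's ray), 0 where there is no reading), "fovy" (degrees; the focal length in pixels is half the picture's height over the tangent of half this angle, whatever the lens; pixels are square), "cx", "cy" (the principal point, pixels), "dist" ([k1, k2, p1, p2, k3] as OpenCV has them; the pictures are not rectified), "R" (3x3) and "t" (3): a world point X has camera coordinates R X + t. Camera axes: x right, y down, z forward; pixel columns grow to the right and rows downward; lengths in m; the calibration is good to about 2 mm. A picture is of the moment at which its call begins.
- ctrl.close_job(): hands the job in; it is judged then, once.
The state is a dict: "time_s": time; "joint_positions": joint angles; "joint_velocities": joint speeds; "effort": joint torques, N m; "position": TCP position; "tool_rot": TCP orientation; "force": force on the tool from outside, world axes, zero at the start; "ft_torque": the same for the moment, N m; "width": finger opening in m; "finger_force": force on a finger pad.
Only numpy, scipy, OpenCV 4.12 (cv2) and the standard library are available. Lean on these libraries where they do the work, as an engineer would, in place of code of your own. Each camera call takes 0.05 s, during which the arm holds its last target. There are 200 camera calls.

## Task

Set up the bench for painting around the white palette, left and right as the robot sees it and all squared to the palette, which may stand a little askew. In one row 55 mm behind the palette's back edge (measured to their centres) stand the rinse cup in line with the palette's left edge, the paint jar in line with its right edge and the dropper bottle midway between them; lay the brush rest in front of the palette, notches up, centred, parallel to its front edge and 35 mm clear of it; and stand the figure on its cork handle in the middle of the round steel stand. Keep everything upright throughout, leave the cleaning pot, the flat paint box and the knife alone, and let go of everything.

Things in the scene. Friction and masses are not known exactly. Their poses are not given: they have to be found in the camera images.
- palette: Fixed white palette, 80 (x) by 140 (y) by 12 mm high; two large oblong wells in front, five small round ones with paint behind. Origin: centre of its underside, on the bench. x points to its back edge (away from the robot, up to 0.2 rad askew), y to its left. Places in its frame, mm (x, y): cup (95, 70), bottle (95, 0), jar (95, -70), brush rest (-85, 0).
- stand: Fixed round steel-topped stand, 96 mm across and 20 mm high. Origin at the centre of its underside, on the bench; its flat top is 20 mm above that. Stands on the other side of the bench from the palette; which side is which varies.
- cup_mid (a point): Loose open white porcelain rinse cup, straight round wall 52 mm across outside, 60 mm tall, 3 mm wall, about 90 g. The point is on its axis half-way up, 30 mm above its base; z up.
- jar_mid (a point): Loose squat amber glass paint jar with black screw cap, round, 42 mm across all the way up, 50 mm tall, about 80 g. The point is on its axis half-way up, 25 mm above its base; z up.
- dropper_mid (a point): Loose slim white dropper bottle: round body 30 mm across and 52 mm tall, then a narrow pointed nozzle, 80 mm tall in all, about 40 g. The point is on its axis, 40 mm above its base; z up.
- figure_mid (a point): Loose small grey figure on a round cork painting handle: foot 46 mm across and 10 mm high, grip 36 mm across from there to 52 mm, then the figure (up to 24 mm wide), 80 mm tall in all, about 70 g. The point is on its axis, 40 mm above its base (on the cork grip); z up.
- rest_mid (a point): Loose white porcelain brush rest: a bar 20 mm (its x) by 70 mm (its y, the long way) by 24 mm high with three notches along its top, about 65 g. The point is at its centre, 12 mm above its underside; z up. Its long side starts up to 0.6 rad off the world's y.
- pot_mid (a point): Bystander, leave alone: green glass cleaning pot with black lid, 84 mm across, 82 mm tall. The point is on its axis half-way up, 41 mm above the bench.
- tin_mid (a point): Bystander, leave alone: flat closed black paint box, 60 by 100 by 20 mm. The point is at its centre, 10 mm above the bench.
- knife_mid (a point): Bystander, leave alone: grey craft knife lying flat, 22 mm wide, 12 mm high, 120 mm long with its blade (handle 90 mm). The point is at the centre of its handle, 6 mm above the bench.
Not all that is in view belongs to the job. Of the things shaped like the part that bears cup_mid, the white one is meant.

How it is judged:
At the end, for the whole second after the job is handed in: Cup, bottle, jar and rest are within 15 mm (x and y, palette frame) of their places, on the bench (height within 5 mm), the rest within 0.2 rad of parallel; the figure is within 15 mm of the stand's centre, on its top (5 mm); all five upright within 0.1 rad, released, at rest (x of cup_mid in the frame of palette between 0.08 and 0.11 m and y of cup_mid in the frame of palette between 0.055 and 0.085 m and z of cup_mid in the frame of palette between 0.025 and 0.035 m and x of dropper_mid in the frame of palette between 0.08 and 0.11 m and y of dropper_mid in the frame of palette between -0.015 and 0.015 m and z of dropper_mid in the frame of palette between 0.035 and 0.045 m and x of jar_mid in the frame of palette between 0.08 and 0.11 m and y of jar_mid in the frame of palette between -0.085 and -0.055 m and z of jar_mid in the frame of palette between 0.02 and 0.03 m and x of rest_mid in the frame of palette between -0.1 and -0.07 m and y of rest_mid in the frame of palette between -0.015 and 0.015 m and z of rest_mid in the frame of palette between 0.007 and 0.017 m and angle between the y axis of rest_mid and the y axis of palette, either way round below 0.2 rad and horizontal distance between figure_mid and stand below 0.015 m and z of figure_mid in the frame of stand between 0.055 and 0.065 m and angle between each of cup_mid, jar_mid, dropper_mid, figure_mid, rest_mid's own z axis and vertical below 0.1 rad and linear speed of each of cup, jar, dropper, figure, rest below 0.02 m/s); the robot touches nothing.
It fails at once if the cleaning pot, the paint box or the knife is moved more than 15 mm (distance of any of pot_mid, tin_mid, knife_mid from where it was at the start of the episode above 0.015 m).
It fails at once if a thing being laid out is tipped by more than 0.6 rad (angle between any of cup_mid, jar_mid, dropper_mid, figure_mid, rest_mid's own z axis and vertical above 0.6 rad).
It also fails if it takes over 125 s, if anything falls off the work surface, if the arm or the gripper's body presses on something with over 40 N, if the wrist force passes 120 N, or if a joint passes its speed limit or range.

## Working session

There is one attempt and no reset: what is moved stays moved. The work goes in short steps, Python scripts to look and compute and a tool call to move; the robot and the scene stay as the last step left them, time stands still between calls to the robot, and variables do not carry over. Pictures are saved under pics/ and viewed, at most 14 in all, crops included, and the job is handed in when it is done.

Besides the shell and the picture viewer there is one more tool, called after "Emit:" as name(argument=value, ...), one argument or row to a line, values as JSON. arm_command: Moves the arm, as the interface text tells. Its arguments: {"type":"object","properties":{"rows":{"type":"array"},"claw":{"type":"number"},"force":{"type":"number"}},"required":["rows"]}

```bash
mkdir -p pics; ls; python3 - <<'E'
from plant import ctrl
import cv2,numpy as np
s=ctrl.read_state();print({k:np.round(v,3) for k,v in s.items()})
for n in("top","side"):
    c=ctrl.capture(n);np.savez(f"{n}0.npz",**c)
    print(n,c["fovy"],c["cx"],c["cy"],c["dist"],np.round(c["R"],3).tolist(),np.round(c["t"],3), (c["z_map"]>0).mean())
    cv2.imwrite(f"pics/{n}0.png",c["img"][:,:,::-1])
E
```

```text
pics
{'time_s': np.float64(0.0), 'joint_positions': array([-1.296,  0.399,  0.045,  1.538, -0.019,  1.207, -0.051]), 'joint_velocities': array([ 0.001,  0.002, -0.001, -0.002, -0.001,  0.001,  0.001]), 'effort': array([ 0.0000e+00, -4.7512e+01,  1.3650e+00, -2.5422e+01,  1.2000e-02,
        9.0000e-03, -0.0000e+00]), 'position': array([0.237, 0.604, 0.191]), 'tool_rot': array([-0.   ,  0.186,  0.983, -0.001]), 'force': array([ 0.16 , -0.32 ,  0.579]), 'ft_torque': array([ 0.025, -0.074, -0.026]), 'finger_force': np.float64(0.0), 'width': np.float64(0.085)}
top 48.05578812535753 315.04343804458443 239.28072680994694 [0.03329407 0.         0.         0.         0.        ] [[0.014, -1.0, -0.018], [-0.981, -0.01, -0.193], [0.193, 0.02, -0.981]] [0.009 0.602 1.121] 0.9959602864583333
side 50.38196669295251 321.92061636207586 239.89505967351306 [0.00140215 0.         0.         0.         0.        ] [[0.942, -0.336, 0.013], [-0.181, -0.54, -0.822], [0.283, 0.772, -0.569]] [-0.559  0.172  0.838] 0.9957649739583333
```

View pics/top0.png

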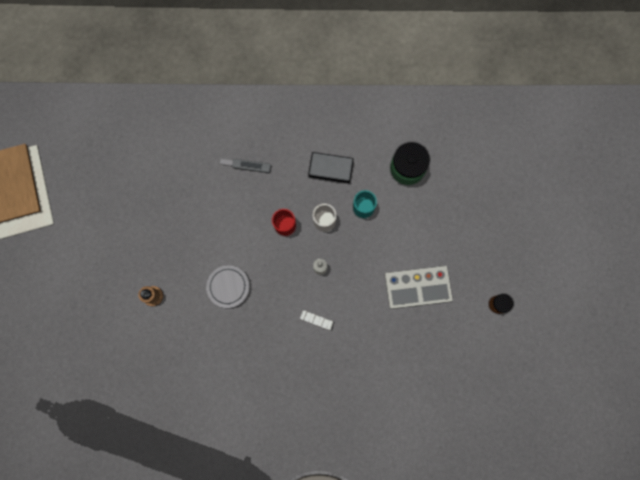

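View pics/side0.png

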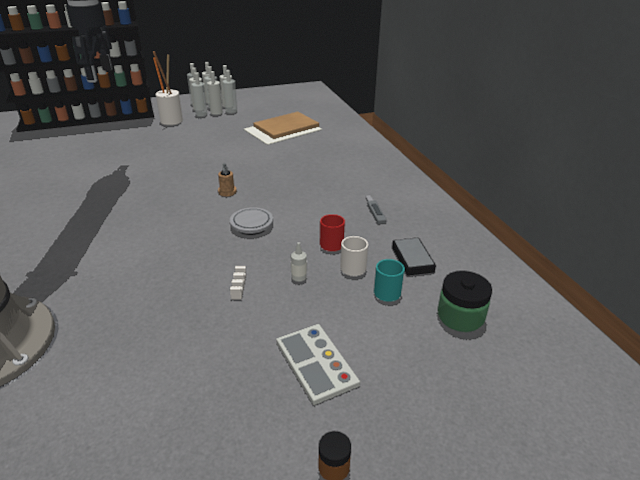

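The top view shows the palette at (419,287), stand (228,287), figure (150,295), white cup (324,216), dropper (320,267), rest (317,320) and jar (502,303). The bystanders are the pot (410,160), box (331,167) and knife (247,165), and the red and teal cups are decoys. The side view agrees with this.

```bash
cat > h.py <<'E'
import cv2,numpy as np
def K(c):
    f=240/np.tan(np.radians(c["fovy"])/2); return np.array([[f,0,c["cx"]],[0,f,c["cy"]],[0,0,1.]])
def rays(c,p):
    u=cv2.undistortPoints(np.float64(p).reshape(-1,1,2),K(c),np.float64(c["dist"]))[:,0]
    return np.c_[u,np.ones(len(u))]
def world(c,p,z):   # depth -> world
    return (rays(c,p)*np.asarray(z)[:,None]-c["t"])@c["R"]
def plane(c,p,h):   # ray onto z=h
    d=rays(c,p)@c["R"]; o=-c["R"].T@c["t"]
    return o+d*((h-o[2])/d[:,2])[:,None]
def cloud(c):
    v,u=np.mgrid[:480,:640]; return world(c,np.c_[u.ravel(),v.ravel()],c["z_map"].ravel()).reshape(480,640,3)
E
python3 - <<'E'
from h import *
for n in("top","side"):
    c=dict(np.load(n+"0.npz"));P=cloud(c);print(n,-c["R"].T@c["t"])
    g=P[(abs(P[...,2])<.02)];print("bench z",np.median(g[:,2]),g[:,2].std())
    m=((P[...,2]>.006)&(P[...,2]<.2)&(P[...,0]>.25)&(P[...,0]<1)&(abs(P[...,1])<.55)).astype(np.uint8)
    k,L,st,ce=cv2.connectedComponentsWithStats(m)
    for i in range(1,k):
        if st[i,4]<40: continue
        q=P[L==i];zt=np.percentile(q[:,2],97);t=q[q[:,2]>zt-.008]
        (x,y),(w,h),a=cv2.minAreaRect((t[:,:2]*1000).astype(np.float32))
        print(ce[i].round(),st[i,4],"ztop %.3f"%zt,"rect",round(x),round(y),round(w),round(h),round(a,1),"mean",(t.mean(0)*1000).round())
E
```

```text
top [ 0.37486848 -0.00775376  1.21633705]
bench z 3.351183343849195e-05 0.0033702241604003443
[410. 163.] 1345 ztop 0.082 rect 783 -195 77 79 87.0 mean [ 782. -196.   76.]
[331. 167.] 1107 ztop 0.024 rect 782 -18 100 61 81.5 mean [781. -18.  20.]
[248. 165.] 412 ztop 0.017 rect 788 184 121 24 82.2 mean [787. 174.  12.]
[364. 204.] 395 ztop 0.062 rect 689 -94 50 51 18.2 mean [688. -93.  59.]
[324. 217.] 375 ztop 0.062 rect 657 -4 51 50 54.6 mean [657.  -4.  59.]
[284. 222.] 377 ztop 0.062 rect 645 86 51 49 27.6 mean [644.  87.  59.]
[320. 266.] 173 ztop 0.077 rect 547 4 8 8 19.2 mean [546.   4.  75.]
[227. 286.] 1438 ztop 0.025 rect 501 212 94 94 82.4 mean [501. 212.  21.]
[418. 287.] 2245 ztop 0.017 rect 506 -215 80 140 7.7 mean [ 506. -215.   12.]
[150. 295.] 380 ztop 0.075 rect 479 377 9 18 0.7 mean [479. 378.  75.]
[501. 303.] 426 ztop 0.053 rect 470 -389 42 39 62.3 mean [ 470. -389.   50.]
[317. 320.] 294 ztop 0.027 rect 429 11 69 20 70.2 mean [429.  11.  24.]
side [ 0.32021177 -0.74171348  0.625498  ]
bench z 0.0006491567439532114 0.0036717930206477097
[226. 181.] 397 ztop 0.071 rect 477 377 20 10 66.5 mean [477. 377.  71.]
[375. 209.] 248 ztop 0.015 rect 788 184 122 22 81.9 mean [785. 171.  12.]
[251. 220.] 907 ztop 0.023 rect 499 210 94 99 14.6 mean [499. 205.  21.]
[343. 243.] 1687 ztop 0.061 rect 649 41 52 145 6.4 mean [650.  35.  58.]
[401. 266.] 2099 ztop 0.060 rect 688 -95 52 51 40.1 mean [688. -96.  57.]
[298. 263.] 443 ztop 0.075 rect 544 3 10 8 41.6 mean [545.   2.  73.]
[238. 281.] 370 ztop 0.026 rect 428 9 73 20 70.9 mean [427.   7.  23.]
[464. 300.] 2624 ztop 0.081 rect 783 -197 81 80 89.5 mean [ 782. -199.   75.]
[317. 362.] 3589 ztop 0.015 rect 505 -216 81 142 7.3 mean [ 504. -223.   13.]
[334. 455.] 1388 ztop 0.052 rect 469 -391 41 41 3.6 mean [ 469. -393.   50.]
```

```bash
cat > go.py <<'E'
# python3 go.py x y z [psi]  (mm, deg) -> remaining shift in tool axes, turn about tool z
import sys,numpy as np
from plant import ctrl
from scipy.spatial.transform import Rotation as Ro
a=[float(v) for v in sys.argv[1:]]; s=ctrl.read_state()
R=Ro.from_quat(np.asarray(s["tool_rot"]),scalar_first=True).as_matrix(); p=s["position"]*1000
psi=np.degrees(np.arctan2(R[1,1],R[0,1]))
print("t %.1f"%s["time_s"],"pos",p.round(1),"psi %.1f"%psi,"tilt xy",R[:2,2].round(3),"w %.1f"%(s["width"]*1000),"F",s["force"].round(1),"q",s["joint_positions"].round(2))
print("shift",(R.T@(np.array(a[:3])-p)).round(1),*(["turn z %.1f"%((psi-a[3]+90)%180-90)] if len(a)>3 else []))
E
```

Emit:
arm_command(
  rows=[0,0,0,0,0,7.6,0,0,0,0,0,7.6,0,0,0,0,0,7.6,0,0,0,0,0,7.6,0,0,0,0,0,7.6,0,0,0,0,0,7.6,0,0,0,0,0,7.6,0,0,0,0,0,7.6,-20,16,0,0,0,0,-36,29,0,0,0,0],
)

```text
time_s: 1.1
position: [0.2855, 0.558, 0.1913]
tool_rot: [-0.001, 0.654, 0.756, -0.001]
force: [0.7, 0.3, 0.1]
width: 0.0854
finger_force: 0.0
```

```bash
python3 go.py 478 377 130 7.6
```

```text
t 1.1 pos [285.5 558.  191.3] psi 8.3 tilt xy [-0.002  0.001] w 85.4 F [0.7 0.3 0.1] q [-1.36  0.37  0.26  1.6  -0.1   1.19 -0.93]
shift [-206.9  164.6   60.7] turn z 0.7
```

Emit:
arm_command(
  rows=[-34,27,0,0,0,0,-34,27,0,0,0,0,-34,27,0,0,0,0,-34,27,0,0,0,0,-34,27,10,0,0,0,-22,18,20,0,0,0,-9,6,20,0,0,0,0,0,10,0,0,0,0,0,0,0,0,0,0,0,0,0,0,0],
)

```text
time_s: 2.1
position: [0.4733, 0.3799, 0.1326]
tool_rot: [-0.0, 0.657, 0.754, 0.0]
force: [-0.7, -0.6, 0.8]
width: 0.0854
finger_force: 0.0
```

```bash
python3 go.py 478 377 18 7.6
```

```text
t 2.1 pos [473.3 379.9 132.6] psi 7.9 tilt xy [-0.     0.001] w 85.4 F [-0.7 -0.6  0.8] q [-1.02  0.39  0.35  1.72 -0.15  1.06 -0.48]
shift [ -3.7   4.3 114.6] turn z 0.3
```

Emit:
arm_command(
  rows=[-4,4,10,0,0,0,0,0,20,0,0,0,0,0,25,0,0,0,0,0,25,0,0,0,0,0,20,0,0,0,0,0,10,0,0,0,0,0,5,0,0,0,0,0,0,0,0,0,0,0,0,0,0,0,0,0,0,0,0,0],
  force=40,
)

```text
time_s: 3.1
position: [0.4796, 0.3754, 0.0185]
tool_rot: [0.0, 0.657, 0.753, 0.001]
force: [-0.1, -0.4, 0.1]
width: 0.0854
finger_force: 0.0
```

Emit:
arm_command(
  rows=[0,0,0,0,0,0,0,0,0,0,0,0,0,0,0,0,0,0,0,0,0,0,0,0,0,0,0,0,0,0,0,0,0,0,0,0,0,0,0,0,0,0,0,0,0,0,0,0,0,0,0,0,0,0,0,0,0,0,0,0],
  claw=10,
  force=40,
)

```text
time_s: 4.1
position: [0.4788, 0.3748, 0.0173]
tool_rot: [-0.0, 0.657, 0.754, 0.0]
force: [0.4, -0.0, -1.2]
width: 0.0105
finger_force: 18.8
```

```bash
python3 go.py 500.5 212 110 7.6
```

```text
t 4.1 pos [478.8 374.8  17.3] psi 7.8 tilt xy [0. 0.] w 10.5 F [ 0.4 -0.  -1.2] q [-0.97  0.53  0.32  1.81 -0.21  0.84 -0.42]
shift [-164.2   -0.5  -92.7] turn z 0.2
```

```bash
python3 - <<'E'
from plant import ctrl
import cv2,numpy as np
a=[]
for n in("top","side","wrist"):
    c=ctrl.capture(n);np.savez(n+"1.npz",**c);a.append(c["img"][:,:,::-1])
S=cv2.resize(a[1][60:260,100:400],(400,267));T=cv2.resize(a[0][200:400,50:350],(400,267))
W=cv2.resize(a[2],(400,300))
o=np.zeros((567,800,3),np.uint8);o[:267,:400]=S;o[:267,400:]=T;o[267:,:400]=W
cv2.imwrite("pics/b.png",o)
print(ctrl.read_state()["width"],ctrl.read_state()["finger_force"])
E
```

```text
0.010401804538602883 18.776025863480754
```

View pics/b.png

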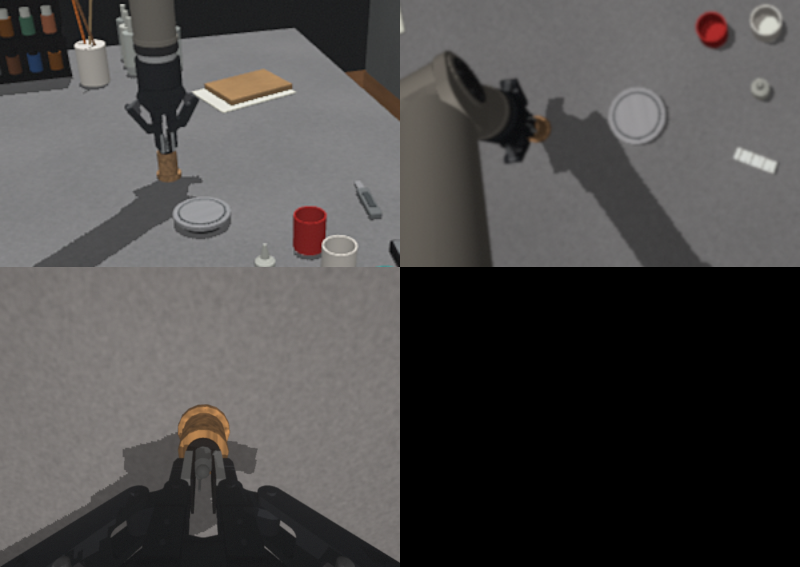

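The gripper holds the grey figure itself, above the cork. The side crop shows the finger ends at about (165,152), so they sit higher than the reported TCP. I'll measure the true fingertip height from depth.

```bash
python3 - <<'E'
from h import *
for n in("side","wrist","top"):
    c=dict(np.load(n+"1.npz"));P=cloud(c);I=c["img"].astype(int)
    m=(abs(P[...,0]-.478)<.06)&(abs(P[...,1]-.376)<.06)&(P[...,2]>.005)&(P[...,2]<.16)&(c["z_map"]>0)
    cork=m&(I[...,0]>I[...,2]*1.5)&(I[...,0]>60); oth=m&~cork
    print(n,"cork",cork.sum(),(P[cork].min(0)*1000).round(),(P[cork].max(0)*1000).round())
    for z in range(30,160,10):
        k=oth&(P[...,2]*1000>=z)&(P[...,2]*1000<z+10)
        if k.sum()>3: print(z,k.sum(),"x",(P[k][:,0].min()*1000).round(),(P[k][:,0].max()*1000).round(),"y",(P[k][:,1].min()*1000).round(),(P[k][:,1].max()*1000).round(),"rgb",I[k].mean(0).round())
E
```

```text
side cork 288 [455. 355.   5.] [499. 385.  56.]
30 4 x 459.0 493.0 y 375.0 377.0 rgb [99. 90. 82.]
40 6 x 458.0 493.0 y 371.0 382.0 rgb [98. 88. 80.]
50 33 x 458.0 493.0 y 365.0 391.0 rgb [69. 67. 65.]
60 54 x 459.0 495.0 y 358.0 379.0 rgb [63. 65. 66.]
70 68 x 458.0 496.0 y 359.0 385.0 rgb [61. 62. 64.]
80 59 x 457.0 496.0 y 360.0 391.0 rgb [62. 63. 65.]
90 58 x 452.0 503.0 y 359.0 385.0 rgb [48. 50. 51.]
100 110 x 442.0 518.0 y 357.0 389.0 rgb [35. 36. 39.]
110 141 x 434.0 523.0 y 354.0 397.0 rgb [39. 41. 43.]
120 127 x 427.0 530.0 y 353.0 393.0 rgb [36. 38. 40.]
130 146 x 421.0 538.0 y 355.0 392.0 rgb [35. 37. 39.]
140 174 x 419.0 537.0 y 349.0 386.0 rgb [40. 41. 43.]
150 225 x 418.0 538.0 y 351.0 394.0 rgb [46. 47. 50.]
wrist cork 4632 [455. 364.   5.] [500. 403.  65.]
40 7 x 459.0 460.0 y 380.0 383.0 rgb [79. 68. 60.]
50 859 x 459.0 491.0 y 364.0 392.0 rgb [49. 45. 42.]
60 948 x 458.0 495.0 y 363.0 388.0 rgb [62. 60. 59.]
70 1637 x 458.0 495.0 y 362.0 388.0 rgb [59. 58. 57.]
80 1295 x 458.0 496.0 y 363.0 388.0 rgb [54. 54. 53.]
90 1547 x 451.0 504.0 y 363.0 390.0 rgb [45. 45. 44
[... 365 characters left out ...]
 [499. 391. 107.]
30 18 x 463.0 489.0 y 363.0 371.0 rgb [56. 42. 29.]
40 17 x 460.0 488.0 y 363.0 381.0 rgb [56. 42. 30.]
50 19 x 464.0 485.0 y 364.0 379.0 rgb [42. 35. 29.]
60 20 x 463.0 495.0 y 364.0 378.0 rgb [38. 34. 32.]
70 32 x 460.0 496.0 y 363.0 378.0 rgb [39. 37. 36.]
80 14 x 461.0 490.0 y 363.0 371.0 rgb [34. 34. 34.]
90 11 x 456.0 498.0 y 363.0 370.0 rgb [35. 35. 35.]
100 47 x 441.0 517.0 y 358.0 376.0 rgb [31. 31. 31.]
110 61 x 437.0 527.0 y 357.0 376.0 rgb [24. 24. 26.]
120 55 x 428.0 533.0 y 356.0 375.0 rgb [23. 23. 25.]
130 55 x 425.0 536.0 y 355.0 378.0 rgb [25. 25. 26.]
140 88 x 419.0 536.0 y 355.0 394.0 rgb [34. 35. 36.]
150 160 x 419.0 538.0 y 355.0 395.0 rgb [48. 49. 50.]
```

Emit:
arm_command(
  rows=[0,0,0,0,0,0,0,0,0,0,0,0,0,0,0,0,0,0,0,0,0,0,0,0,0,0,0,0,0,0,0,0,-10,0,0,0,0,0,-20,0,0,0,0,0,-20,0,0,0,0,0,-10,0,0,0,0,0,0,0,0,0],
  claw=60,
)

```text
time_s: 5.25
position: [0.4801, 0.3757, 0.0794]
tool_rot: [0.0, 0.658, 0.753, 0.002]
force: [1.3, 0.4, 0.4]
width: 0.06
finger_force: 0.0
```

```bash
python3 go.py 478 377 50; cat > cap.py <<'E'
import sys
from plant import ctrl
from h import *
for n in sys.argv[2:]:
    c=ctrl.capture(n);np.savez(f"{n}{sys.argv[1]}.npz",**c);cv2.imwrite(f"pics/{n}{sys.argv[1]}.png",c["img"][:,:,::-1])
E
python3 cap.py 2 side wrist; python3 - <<'E'
from h import *
for n in("side","wrist"):
    c=dict(np.load(n+"2.npz"));P=cloud(c);I=c["img"].astype(int)
    m=(abs(P[...,0]-.478)<.07)&(abs(P[...,1]-.376)<.06)&(P[...,2]>.003)&(P[...,2]<.25)&(c["z_map"]>0)
    for z in range(0,220,10):
        k=m&(P[...,2]*1000>=z)&(P[...,2]*1000<z+10)
        if k.sum()>3: print(n,z,k.sum(),"x",(P[k][:,0].min()*1000).round(),(P[k][:,0].max()*1000).round(),"y",(P[k][:,1].min()*1000).round(),(P[k][:,1].max()*1000).round(),"rgb",I[k].mean(0).round())
E
```

```text
t 5.2 pos [480.1 375.7  79.4] psi 7.8 tilt xy [0.003 0.003] w 60.0 F [1.3 0.4 0.4] q [-1.    0.45  0.34  1.77 -0.18  0.95 -0.44]
shift [ 1.5 -2.  29.4]
side 0 87 x 408.0 547.0 y 317.0 424.0 rgb [111.  95.  80.]
side 10 74 x 455.0 498.0 y 356.0 392.0 rgb [106.  84.  62.]
side 20 50 x 459.0 492.0 y 360.0 384.0 rgb [104.  82.  61.]
side 30 56 x 459.0 494.0 y 359.0 378.0 rgb [97. 76. 56.]
side 40 55 x 459.0 494.0 y 360.0 381.0 rgb [97. 78. 59.]
side 50 84 x 459.0 493.0 y 359.0 394.0 rgb [88. 75. 63.]
side 60 15 x 471.0 483.0 y 368.0 384.0 rgb [78. 80. 81.]
side 70 19 x 472.0 482.0 y 366.0 385.0 rgb [91. 93. 94.]
side 120 14 x 442.0 515.0 y 359.0 386.0 rgb [80. 81. 82.]
side 130 59 x 435.0 521.0 y 356.0 391.0 rgb [59. 61. 62.]
side 140 68 x 434.0 522.0 y 358.0 392.0 rgb [60. 61. 63.]
side 150 60 x 434.0 522.0 y 356.0 390.0 rgb [60. 61. 63.]
side 160 67 x 430.0 531.0 y 357.0 390.0 rgb [41. 43. 45.]
side 170 158 x 415.0 540.0 y 353.0 398.0 rgb [38. 39. 42.]
side 180 126 x 414.0 541.0 y 352.0 394.0 rgb [37. 38. 40.]
side 190 189 x 412.0 541.0 y 352.0 393.0 rgb [35. 37. 39.]
side 200 182 x 41
[... 553 characters left out ...]
68.0 386.0 rgb [95. 94. 92.]
wrist 80 50 x 475.0 480.0 y 369.0 383.0 rgb [105. 104. 103.]
wrist 120 477 x 436.0 518.0 y 360.0 391.0 rgb [51. 50. 49.]
wrist 130 1380 x 434.0 520.0 y 359.0 391.0 rgb [50. 49. 49.]
wrist 140 1724 x 434.0 520.0 y 359.0 391.0 rgb [49. 48. 47.]
wrist 150 1989 x 434.0 520.0 y 360.0 391.0 rgb [49. 48. 48.]
wrist 160 2483 x 416.0 536.0 y 366.0 395.0 rgb [42. 42. 42.]
wrist 170 11687 x 414.0 542.0 y 355.0 397.0 rgb [35. 35. 37.]
wrist 180 8041 x 413.0 541.0 y 355.0 397.0 rgb [30. 31. 32.]
wrist 190 14992 x 411.0 542.0 y 365.0 397.0 rgb [31. 31. 32.]
wrist 200 11782 x 411.0 541.0 y 373.0 396.0 rgb [28. 29. 30.]
wrist 210 887 x 452.0 499.0 y 388.0 397.0 rgb [26. 26. 27.]
```

View pics/side2.png

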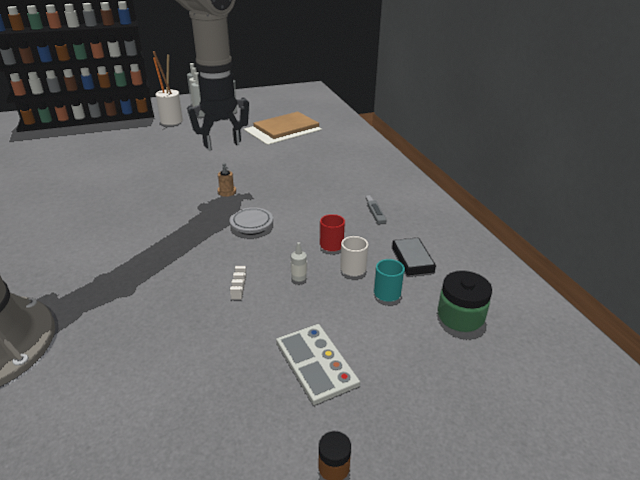

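The reported TCP z reads about 36 mm below the true fingertips. The side view shows the figure undisturbed, still at (226,182). I'll pin the offset down more closely.

```bash
python3 - <<'E'
from h import *
for n,k,zr in(("side",2,79.4),("wrist",2,79.4),("side",1,17.3),("wrist",1,17.3)):
    c=dict(np.load(f"{n}{k}.npz"));P=cloud(c)*1000;I=c["img"].astype(int)
    x=abs(P[...,0]-477.5); lo,hi=((28,50) if k==2 else (4,17))
    m=(x>lo)&(x<hi)&(abs(P[...,1]-376)<17)&(P[...,2]>(90 if k==2 else 40))&(P[...,2]<180)&(I.max(2)-I.min(2)<12)
    z=np.sort(P[m][:,2]);print(n,k,z[:25:3].round(1),"offset",(np.percentile(z,1)-zr).round(1))
E
```

```text
side 2 [124.8 126.6 127.1 128.2 129.  130.2 130.5 131.  131.8] offset 47.3
wrist 2 [122.  122.4 122.6 122.9 123.  123.1 123.1 123.3 123.4] offset 46.7
side 1 [53.2 53.9 56.8 57.5 61.6 61.8 62.7 63.9 64.6] offset 37.9
wrist 1 [54.4 54.6 54.9 54.9 55.  55.  55.1 55.1 55.1] offset 38.6
```

Emit:
arm_command(
  rows=[2,-2,10,0,0,0,0,0,20,0,0,0,0,0,25,0,0,0,0,0,22,0,0,0,0,0,15,0,0,0,0,0,8,0,0,0,0,0,2,0,0,0,0,0,0,0,0,0,0,0,0,0,0,0,0,0,0,0,0,0],
)

```text
time_s: 6.35
position: [0.4772, 0.377, -0.0237]
tool_rot: [0.0, 0.657, 0.753, 0.001]
force: [0.0, 0.6, 0.6]
width: 0.0599
finger_force: 0.0
```

Emit:
arm_command(
  rows=[0,0,0,0,0,0,0,0,0,0,0,0,0,0,0,0,0,0,0,0,0,0,0,0,0,0,0,0,0,0,0,0,0,0,0,0,0,0,0,0,0,0,0,0,0,0,0,0,0,0,0,0,0,0,0,0,0,0,0,0],
  claw=20,
  force=40,
)

```text
time_s: 7.35
position: [0.4771, 0.3769, -0.0239]
tool_rot: [0.0, 0.657, 0.753, 0.001]
force: [0.8, -0.2, 5.2]
width: 0.0352
finger_force: 40.1
```

```bash
python3 go.py 500.5 212 60 7.6
```

```text
t 7.3 pos [477.1 376.9 -23.9] psi 7.8 tilt xy [0.001 0.001] w 35.2 F [ 0.8 -0.2  5.2] q [-0.96  0.58  0.3   1.83 -0.24  0.76 -0.4 ]
shift [-166.5    0.9  -84.1] turn z 0.2
```

Emit:
arm_command(
  rows=[0,0,-5,0,0,0,0,0,-12,0,0,0,0,0,-18,0,0,0,0,0,-15,0,0,0,-10,0,-10,0,0,0,-20,0,0,0,0,0,-25,0,0,0,0,0,-25,0,0,0,0,0,-25,0,0,0,0,0,-25,0,0,0,0,0],
)

```text
time_s: 8.35
position: [0.4935, 0.2438, 0.0347]
tool_rot: [0.0, 0.658, 0.753, -0.001]
force: [0.2, -0.7, -1.5]
width: 0.0353
finger_force: 40.0
```

Emit:
arm_command(
  rows=[-20,1,0,0,0,0,-12,0,0,0,0,0,-5,0,0,0,0,0,0,0,0,0,0,0,0,0,0,0,0,0,0,0,0,0,0,0,0,0,0,0,0,0,0,0,0,0,0,0,0,0,0,0,0,0,0,0,0,0,0,0],
)

```text
time_s: 9.35
position: [0.5001, 0.2113, 0.0353]
tool_rot: [-0.0, 0.657, 0.754, 0.0]
force: [0.2, 1.3, -1.0]
width: 0.0351
finger_force: 40.0
```

```bash
python3 go.py 500.5 212 -3 7.6; python3 cap.py 3 side top; python3 - <<'E'
from h import *
for n in("side","top"):
    c=dict(np.load(n+"3.npz"));P=cloud(c)*1000;I=c["img"].astype(int)
    m=(abs(P[...,0]-500)<50)&(abs(P[...,1]-212)<50)&(P[...,2]>25)&(I[...,0]>I[...,2]*1.5)&(I[...,0]>50)
    q=P[m];print(n,len(q),np.percentile(q,1,0).round(),np.percentile(q,99,0).round())
E
```

```text
t 9.3 pos [500.1 211.3  35.3] psi 7.8 tilt xy [-0.  0.] w 35.1 F [ 0.2  1.3 -1. ] q [-0.77  0.41  0.36  1.96 -0.2   0.81 -0.16]
shift [ 0.6  0.5 38.3] turn z 0.2
side 382 [479. 191.  61.] [518. 217. 112.]
top 46 [486. 194.  64.] [510. 202.  88.]
```

Emit:
arm_command(
  rows=[0,0,6,0,0,0,0,0,10,0,0,0,0,0,10,0,0,0,0,0,6,0,0,0,0,0,4,0,0,0,0,0,2,0,0,0,0,0,1,0,0,0,0,0,0,0,0,0,0,0,0,0,0,0,0,0,0,0,0,0],
)

```text
time_s: 10.45
position: [0.5004, 0.2113, -0.0034]
tool_rot: [0.0, 0.657, 0.754, 0.0]
force: [-0.3, -0.1, -0.3]
width: 0.0348
finger_force: 40.0
```

```bash
python3 go.py 500.5 212 -3 7.6
```

```text
t 10.4 pos [500.4 211.3  -3.4] psi 7.8 tilt xy [0.001 0.   ] w 34.8 F [-0.3 -0.1 -0.3] q [-0.75  0.47  0.34  1.98 -0.23  0.73 -0.14]
shift [ 0.7  0.2 -0.4] turn z 0.2
```

Emit:
arm_command(
  rows=[0,0,0.5,0,0,0,0,0,0,0,0,0,0,0,0,0,0,0,0,0,0,0,0,0,0,0,-5,0,0,0,0,0,-15,0,0,0,0,0,-30,0,0,0,0,0,-40,0,0,0,0,0,-25,0,0,0,0,0,-5,0,0,0],
  claw=65,
)

```text
time_s: 11.45
position: [0.5027, 0.2121, 0.1196]
tool_rot: [0.001, 0.658, 0.753, 0.003]
force: [0.1, 0.3, 0.5]
width: 0.065
finger_force: 0.0
```

```bash
python3 go.py 657 -4 110 7.6; python3 cap.py 4 side top;  python3 - <<'E'
from h import *
for n in("side","top"):
    c=dict(np.load(n+"4.npz"));P=cloud(c)*1000;I=c["img"].astype(int)
    m=(abs(P[...,0]-500)<50)&(abs(P[...,1]-212)<50)&(P[...,2]>25)&(P[...,2]<105);q=P[m];print(n,len(q),np.percentile(q,1,0).round(),np.percentile(q,99,0).round())
    q=q[q[:,2]<90]; t=q[q[:,2]>85]; print(len(t),t.mean(0) if len(t) else 0)
E
```

```text
t 11.4 pos [502.7 212.1 119.6] psi 7.8 tilt xy [0.006 0.004] w 65.0 F [0.1 0.3 0.5] q [-0.81  0.3   0.4   1.89 -0.14  0.98 -0.21]
shift [-235.1  123.6    9.7] turn z 0.2
side 499 [477. 192.  26.] [518. 223.  99.]
13 [496.231498   207.82909733  87.50099601]
top 333 [466. 177.  25.] [534. 226.  99.]
8 [496.83134652 211.82584832  86.77452588]
```

Emit:
arm_command(
  rows=[-12,6,0,0,0,0,-30,16,0,0,0,0,-37,19,0,0,0,0,-37,19,0,0,0,0,-37,20,0,0,0,0,-37,20,0,0,0,0,-27,15,0,0,0,0,-14,7,5,0,0,0,-4,2,5,0,0,0,0,0,0,0,0,0],
)

```text
time_s: 12.55
position: [0.6531, -0.0045, 0.1035]
tool_rot: [-0.002, 0.658, 0.753, -0.001]
force: [0.1, 1.0, -0.6]
width: 0.065
finger_force: 0.0
```

```bash
python3 go.py 657 -4 -23 7.6
```

```text
t 12.6 pos [653.1  -4.5 103.5] psi 7.8 tilt xy [-0.004  0.   ] w 65.0 F [ 0.1  1.  -0.6] q [-0.38  0.52  0.45  1.63 -0.25  1.06  0.28]
shift [ -0.2   4.5 126.5] turn z 0.2
```

Emit:
arm_command(
  rows=[0,2,10,0,0,0,0,0,20,0,0,0,0,0,20,0,0,0,0,0,15,0,0,0,0,0,8,0,0,0,0,0,0,0,0,0,0,0,0,0,0,0,0,0,0,0,0,0,0,0,0,0,0,0,0,0,0,0,0,0],
)

```text
time_s: 13.55
position: [0.6573, -0.0047, 0.0335]
tool_rot: [0.0, 0.657, 0.753, 0.0]
force: [1.1, -1.4, 0.1]
width: 0.0652
finger_force: 0.0
```

```bash
python3 go.py 657 -4 -23 7.6
```

```text
t 13.6 pos [657.3  -4.7  33.5] psi 7.8 tilt xy [0.001 0.   ] w 65.2 F [ 1.1 -1.4  0.1] q [-0.35  0.6   0.42  1.68 -0.29  0.93  0.31]
shift [ 0.7 -0.3 56.5] turn z 0.2
```

Emit:
arm_command(
  rows=[0.5,0,8,0,0,0,0,0,15,0,0,0,0,0,15,0,0,0,0,0,11,0,0,0,0,0,5,0,0,0,0,0,2,0,0,0,0,0,0,0,0,0,0,0,0,0,0,0,0,0,0,0,0,0,0,0,0,0,0,0],
)

```text
time_s: 14.55
position: [0.6572, -0.0041, -0.0226]
tool_rot: [0.0, 0.657, 0.753, 0.0]
force: [-0.7, -0.3, 0.7]
width: 0.065
finger_force: 0.0
```

Emit:
arm_command(
  rows=[0,0,0,0,0,0,0,0,0,0,0,0,0,0,0,0,0,0,0,0,0,0,0,0,0,0,0,0,0,0,0,0,0,0,0,0,0,0,0,0,0,0,0,0,0,0,0,0,0,0,0,0,0,0,0,0,0,0,0,0],
  claw=35,
)

```text
time_s: 15.55
position: [0.6574, -0.0041, -0.0226]
tool_rot: [0.0, 0.657, 0.753, 0.0]
force: [0.2, 0.2, 5.7]
width: 0.0506
finger_force: 42.0
```

```bash
python3 go.py 591 -133 60 7.6
```

```text
t 15.6 pos [657.4  -4.1 -22.6] psi 7.8 tilt xy [0.001 0.   ] w 50.6 F [0.2 0.2 5.7] q [-0.33  0.67  0.39  1.7  -0.32  0.83  0.33]
shift [-118.7  -83.2  -82.7] turn z 0.2
```

Emit:
arm_command(
  rows=[0,0,-5,0,0,0,0,0,-12,0,0,0,0,0,-18,0,0,0,0,0,-20,0,0,0,0,-8,-15,0,0,0,-8,-15,-10,0,0,0,-15,-15,0,0,0,0,-20,-15,0,0,0,0,-20,-15,0,0,0,0,-20,-10,0,0,0,0],
)

```text
time_s: 16.55
position: [0.5886, -0.0978, 0.057]
tool_rot: [-0.001, 0.658, 0.753, -0.0]
force: [0.8, -0.9, -0.7]
width: 0.0507
finger_force: 41.7
```

Emit:
arm_command(
  rows=[-18,-4,0,0,0,0,-12,-1,0,0,0,0,-5,0,0,0,0,0,0,0,0,0,0,0,0,0,0,0,0,0,0,0,0,0,0,0,0,0,0,0,0,0,0,0,0,0,0,0,0,0,0,0,0,0,0,0,0,0,0,0],
)

```text
time_s: 17.55
position: [0.5905, -0.1322, 0.0568]
tool_rot: [-0.0, 0.657, 0.754, 0.0]
force: [-0.6, -0.1, -2.0]
width: 0.0506
finger_force: 41.7
```

```bash
python3 go.py 591 -133 -22 7.6
```

```text
t 17.6 pos [ 590.5 -132.2   56.8] psi 7.8 tilt xy [-0.  0.] w 50.6 F [-0.6 -0.1 -2. ] q [-0.2   0.49  0.46  1.79 -0.27  0.92  0.51]
shift [-0.9  0.4 78.8] turn z 0.2
```

Down to about −22, then release and rise.

Emit:
arm_command(
  rows=[-1,0,8,0,0,0,0,0,15,0,0,0,0,0,18,0,0,0,0,0,16,0,0,0,0,0,11,0,0,0,0,0,6,0,0,0,0,0,3,0,0,0,0,0,2,0,0,0,0,0,0,0,0,0,0,0,0,0,0,0],
)

```text
time_s: 18.55
position: [0.5912, -0.1334, -0.0216]
tool_rot: [0.0, 0.657, 0.753, 0.0]
force: [-0.7, 0.7, -1.1]
width: 0.0508
finger_force: 41.7
```

Emit:
arm_command(
  rows=[0,0,0,0,0,0,0,0,0,0,0,0,0,0,0,0,0,0,0,0,0,0,0,0,0,0,0,0,0,0,0,0,-10,0,0,0,0,0,-25,0,0,0,0,0,-40,0,0,0,0,0,-30,0,0,0,0,0,-15,0,0,0],
  claw=65,
)

```text
time_s: 19.55
position: [0.5926, -0.134, 0.1015]
tool_rot: [0.002, 0.658, 0.753, 0.002]
force: [0.9, -0.3, -1.4]
width: 0.0649
finger_force: 0.0
```

```bash
python3 go.py 546.5 4 90 7.6
```

```text
t 19.6 pos [ 592.6 -134.   101.5] psi 7.8 tilt xy [ 0.005 -0.001] w 64.9 F [ 0.9 -0.3 -1.4] q [-0.21  0.44  0.48  1.76 -0.24  1.    0.49]
shift [143.  -27.1  11.2] turn z 0.2
```

Emit:
arm_command(
  rows=[12,-2,0,0,0,0,25,-5,0,0,0,0,35,-7,0,0,0,0,35,-7,0,0,0,0,22,-4,0,0,0,0,11,-2,5,0,0,0,3,0,5,0,0,0,0,0,0,0,0,0,0,0,0,0,0,0,0,0,0,0,0,0],
  claw=55,
)

```text
time_s: 20.55
position: [0.5448, 0.0031, 0.0878]
tool_rot: [0.0, 0.658, 0.753, -0.0]
force: [0.3, 0.1, 0.9]
width: 0.0553
finger_force: 0.0
```

```bash
python3 go.py 546.5 4 -20 7.6
```

```text
t 20.6 pos [544.8   3.1  87.8] psi 7.6 tilt xy [ 0.    -0.001] w 55.3 F [0.3 0.1 0.9] q [-0.46  0.35  0.46  1.91 -0.19  0.92  0.22]
shift [  0.7   1.7 107.8] turn z 0.0
```

Emit:
arm_command(
  rows=[1,2,10,0,0,0,0,0,20,0,0,0,0,0,25,0,0,0,0,0,22,0,0,0,0,0,18,0,0,0,0,0,10,0,0,0,0,0,5,0,0,0,0,0,0,0,0,0,0,0,0,0,0,0,0,0,0,0,0,0],
)

```text
time_s: 21.55
position: [0.5473, 0.006, -0.0213]
tool_rot: [0.001, 0.657, 0.753, 0.001]
force: [0.7, -0.1, -0.9]
width: 0.0552
finger_force: 0.0
```

Emit:
arm_command(
  rows=[0,0,0,0,0,0,0,0,0,0,0,0,0,0,0,0,0,0,0,0,0,0,0,0,0,0,0,0,0,0,0,0,0,0,0,0,0,0,0,0,0,0,0,0,0,0,0,0,0,0,0,0,0,0,0,0,0,0,0,0],
  claw=15,
)

```text
time_s: 22.55
position: [0.5468, 0.0062, -0.0215]
tool_rot: [0.0, 0.657, 0.753, 0.0]
force: [-1.5, 0.2, 5.9]
width: 0.0288
finger_force: 39.6
```

```bash
python3 go.py 600 -202.5 77 7.6
```

```text
t 22.6 pos [546.8   6.2 -21.5] psi 7.8 tilt xy [0.001 0.001] w 28.8 F [-1.5  0.2  5.9] q [-0.4   0.51  0.39  1.98 -0.29  0.7   0.3 ]
shift [-213.9   24.5  -98.6] turn z 0.2
```

Emit:
arm_command(
  rows=[0,0,-6,0,0,0,0,0,-15,0,0,0,0,0,-22,0,0,0,0,0,-25,0,0,0,-5,0,-20,0,0,0,-15,2,-10,0,0,0,-25,4,0,0,0,0,-28,4,0,0,0,0,-28,4,0,0,0,0,-28,4,0,0,0,0],
)

```text
time_s: 23.55
position: [0.5816, -0.1217, 0.0759]
tool_rot: [0.0, 0.658, 0.753, -0.0]
force: [0.0, 0.8, -1.2]
width: 0.029
finger_force: 39.5
```

Emit:
arm_command(
  rows=[-28,3,0,0,0,0,-25,2,0,0,0,0,-18,1,0,0,0,0,-10,1,0,0,0,0,-4,0,0,0,0,0,0,0,0,0,0,0,0,0,0,0,0,0,0,0,0,0,0,0,0,0,0,0,0,0,0,0,0,0,0,0],
)

```text
time_s: 24.55
position: [0.6002, -0.2019, 0.0758]
tool_rot: [-0.0, 0.657, 0.754, 0.0]
force: [1.1, 0.3, 0.1]
width: 0.0288
finger_force: 39.5
```

```bash
python3 go.py 600 -202.5 -21 7.6; python3 cap.py 5 side top
```

```text
t 24.6 pos [ 600.2 -201.9   75.8] psi 7.8 tilt xy [0. 0.] w 28.8 F [1.1 0.3 0.1] q [-0.09  0.52  0.47  1.71 -0.27  0.98  0.62]
shift [-0.6 -0.3 96.8] turn z 0.2
```

View pics/side5.png

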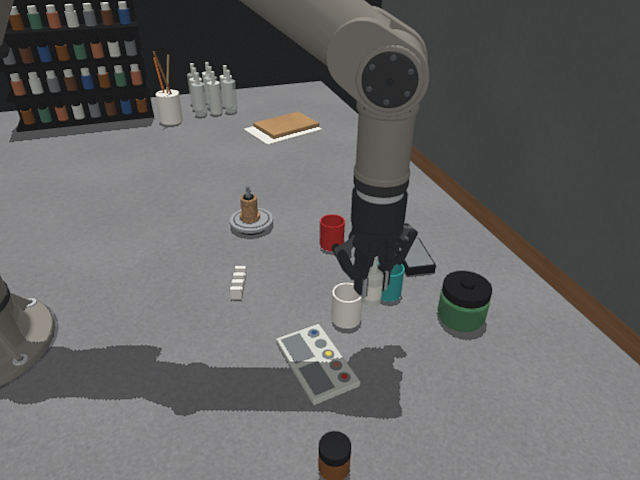

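The figure stands on the stand (250,207), the cup is behind the palette's left edge (347,305), and the bottle hangs upright at (374,283). I'll lower it.

Emit:
arm_command(
  rows=[0,0,10,0,0,0,0,0,18,0,0,0,0,0,20,0,0,0,0,0,20,0,0,0,0,0,14,0,0,0,0,0,8,0,0,0,0,0,4,0,0,0,0,0,2,0,0,0,0,0,0,0,0,0,0,0,0,0,0,0],
)

```text
time_s: 25.65
position: [0.6008, -0.2029, -0.0194]
tool_rot: [0.001, 0.657, 0.753, 0.0]
force: [0.0, -0.2, -0.0]
width: 0.029
finger_force: 39.5
```

Emit:
arm_command(
  rows=[0,0,0.5,0,0,0,0,0,0,0,0,0,0,0,0,0,0,0,0,0,0,0,0,0,0,0,0,0,0,0,0,0,-10,0,0,0,0,0,-25,0,0,0,0,0,-40,0,0,0,0,0,-30,0,0,0,0,0,-15,0,0,0],
  claw=60,
)

```text
time_s: 26.65
position: [0.602, -0.2036, 0.1032]
tool_rot: [0.002, 0.658, 0.753, 0.001]
force: [0.5, -0.0, -0.5]
width: 0.0602
finger_force: 0.0
```

```bash
python3 go.py 470 -389 90 7.6
```

```text
t 26.6 pos [ 602.  -203.6  103.2] psi 7.8 tilt xy [ 0.005 -0.001] w 60.2 F [ 0.5 -0.  -0.5] q [-0.1   0.49  0.49  1.68 -0.26  1.03  0.61]
shift [-165.8 -155.9   12.7] turn z 0.2
```

Emit:
arm_command(
  rows=[-10,-10,0,0,0,0,-24,-22,0,0,0,0,-28,-26,0,0,0,0,-28,-26,0,0,0,0,-28,-26,0,0,0,0,-25,-24,0,0,0,0,-15,-14,4,0,0,0,-6,-6,4,0,0,0,-2,-2,0,0,0,0,0,0,0,0,0,0],
)

```text
time_s: 27.65
position: [0.468, -0.3871, 0.0902]
tool_rot: [-0.001, 0.657, 0.754, 0.0]
force: [-0.5, 1.0, 0.4]
width: 0.0599
finger_force: 0.0
```

```bash
python3 go.py 470 -389 -26 7.6
```

```text
t 27.6 pos [ 468.  -387.1   90.2] psi 7.8 tilt xy [-0.001  0.002] w 59.9 F [-0.5  1.   0.4] q [ 0.22  0.47  0.53  1.76 -0.28  0.99  0.99]
shift [ -2.3   1.9 116.2] turn z 0.2
```

Emit:
arm_command(
  rows=[-2,2,12,0,0,0,0,0,22,0,0,0,0,0,26,0,0,0,0,0,25,0,0,0,0,0,18,0,0,0,0,0,11,0,0,0,0,0,5,0,0,0,0,0,2,0,0,0,0,0,0,0,0,0,0,0,0,0,0,0],
)

```text
time_s: 28.65
position: [0.471, -0.3904, -0.0289]
tool_rot: [0.001, 0.657, 0.753, 0.0]
force: [-0.2, -0.1, 0.9]
width: 0.0597
finger_force: 0.0
```

Emit:
arm_command(
  rows=[0,0,0,0,0,0,0,0,0,0,0,0,0,0,0,0,0,0,0,0,0,0,0,0,0,0,0,0,0,0,0,0,0,0,0,0,0,0,0,0,0,0,0,0,0,0,0,0,0,0,0,0,0,0,0,0,0,0,0,0],
  claw=25,
)

```text
time_s: 29.65
position: [0.4709, -0.3905, -0.0288]
tool_rot: [0.001, 0.657, 0.753, 0.0]
force: [-0.1, 1.0, 5.1]
width: 0.0412
finger_force: 40.7
```

```bash
python3 go.py 609.5 -272 40 7.6
```

```text
t 29.6 pos [ 470.9 -390.5  -28.8] psi 7.8 tilt xy [ 0.001 -0.001] w 41.2 F [-0.1  1.   5.1] q [ 0.29  0.62  0.45  1.82 -0.37  0.77  1.07]
shift [ 98.6 153.4 -68.7] turn z 0.2
```

Emit:
arm_command(
  rows=[0,0,-6,0,0,0,0,0,-15,0,0,0,0,5,-20,0,0,0,4,12,-15,0,0,0,10,20,-8,0,0,0,17,25,0,0,0,0,17,26,0,0,0,0,17,26,0,0,0,0,15,20,0,0,0,0,10,12,0,0,0,0],
)

```text
time_s: 30.65
position: [0.6048, -0.2784, 0.0349]
tool_rot: [0.0, 0.656, 0.754, 0.001]
force: [0.4, -0.1, -0.9]
width: 0.0413
finger_force: 40.5
```

Emit:
arm_command(
  rows=[6,6,0,0,0,0,2,1,0,0,0,0,0,0,0,0,0,0,0,0,0,0,0,0,0,0,0,0,0,0,0,0,0,0,0,0,0,0,8,0,0,0,0,0,10,0,0,0,0,0,6,0,0,0,0,0,0,0,0,0],
)

```text
time_s: 31.65
position: [0.6073, -0.2714, 0.0084]
tool_rot: [-0.002, 0.657, 0.754, -0.001]
force: [-0.3, -0.3, 0.2]
width: 0.0412
finger_force: 40.5
```

```bash
python3 go.py 609.5 -272 -28.5 7.6
```

```text
t 31.6 pos [ 607.3 -271.4    8.4] psi 7.8 tilt xy [-0.003  0.001] w 41.2 F [-0.3 -0.3  0.2] q [ 0.04  0.65  0.46  1.66 -0.35  0.91  0.77]
shift [-1.   2.2 36.8] turn z 0.2
```

Emit:
arm_command(
  rows=[-1,1,6,0,0,0,0,0,10,0,0,0,0,0,10,0,0,0,0,0,6,0,0,0,0,0,3,0,0,0,0,0,1.5,0,0,0,0,0,0,0,0,0,0,0,0,0,0,0,0,0,0,0,0,0,0,0,0,0,0,0],
)

```text
time_s: 32.65
position: [0.61, -0.273, -0.0259]
tool_rot: [0.0, 0.657, 0.754, 0.0]
force: [-0.3, -0.2, -0.0]
width: 0.0412
finger_force: 40.5
```

Emit:
arm_command(
  rows=[0,0,0,0,0,0,0,0,0,0,0,0,0,0,0,0,0,0,0,0,0,0,0,0,0,0,0,0,0,0,0,0,-10,0,0,0,0,0,-25,0,0,0,0,0,-40,0,0,0,0,0,-30,0,0,0,0,0,-15,0,0,0],
  claw=60,
)

```text
time_s: 33.65
position: [0.6115, -0.2742, 0.0979]
tool_rot: [0.003, 0.658, 0.753, 0.001]
force: [1.2, -0.0, 0.4]
width: 0.0601
finger_force: 0.0
```

```bash
python3 go.py 429 11 90 -19.5
```

```text
t 33.6 pos [ 611.5 -274.2   97.9] psi 7.8 tilt xy [ 0.005 -0.002] w 60.1 F [ 1.2 -0.   0.4] q [ 0.01  0.56  0.5   1.6  -0.3   1.06  0.73]
shift [ 307.3 -142.3    6.3] turn z 27.3
```

Emit:
arm_command(
  rows=[16,-7,0,0,0,0,34,-16,0,0,0,0,40,-18,0,0,0,0,41,-19,0,0,0,0,41,-19,0,0,0,0,41,-19,0,0,0,0,41,-19,0,0,0,0,34,-16,0,0,0,0,15,-7,0,0,0,0,4,-2,0,0,0,0],
)

```text
time_s: 34.65
position: [0.4258, 0.0139, 0.0935]
tool_rot: [-0.001, 0.656, 0.755, -0.0]
force: [0.8, 0.0, 0.8]
width: 0.0602
finger_force: 0.0
```

Emit:
arm_command(
  rows=[0,0,0,0,0,3,0,0,0,0,0,7,0,0,0,0,0,7,0,0,0,0,0,7,0,0,0,0,0,3.3,0,0,0,0,0,0,0,0,0,0,0,0,0,0,0,0,0,0,0,0,0,0,0,0,0,0,0,0,0,0],
)

```text
time_s: 35.65
position: [0.4275, 0.0119, 0.0938]
tool_rot: [-0.0, 0.817, 0.577, 0.0]
force: [0.1, 0.4, -1.0]
width: 0.06
finger_force: 0.0
```

```bash
python3 go.py 429 11 0 -19.5; python3 cap.py 6 side wrist top; python3 - <<'E'
from h import *
for n in("side","wrist","top"):
    c=dict(np.load(n+"6.npz"));P=cloud(c)*1000
    m=((abs(P[...,0]-429)<45)&(abs(P[...,1]-11)<50)&(P[...,2]>8)&(P[...,2]<32))
    (x,y),(w,h),a=cv2.minAreaRect(P[m&(P[...,2]>15)][:,:2].astype(np.float32));print(n,m.sum(),x,y,w,h,a)
E
```

```text
t 35.6 pos [427.5  11.9  93.8] psi -19.5 tilt xy [0. 0.] w 60.0 F [ 0.1  0.4 -1. ] q [-0.61  0.12  0.52  2.16 -0.08  0.87 -0.38]
shift [-0.3  1.7 93.8] turn z -0.0
side 359 427.9916076660156 9.084846496582031 70.99276733398438 20.387968063354492 71.03427124023438
wrist 2700 429.08465576171875 10.832656860351562 70.22748565673828 19.74859619140625 70.0133285522461
top 0 0.0 0.0 0.0 0.0 0.0
```

Emit:
arm_command(
  rows=[0,1.5,12,0,0,0,0,0,22,0,0,0,0,0,26,0,0,0,0,0,24,0,0,0,0,0,18,0,0,0,0,0,10,0,0,0,0,0,5,0,0,0,0,0,0,0,0,0,0,0,0,0,0,0,0,0,0,0,0,0],
  claw=45,
)

```text
time_s: 36.8
position: [0.4297, 0.0116, -0.0225]
tool_rot: [0.0, 0.817, 0.577, 0.001]
force: [-0.3, 0.6, -0.4]
width: 0.0449
finger_force: 0.0
```

```bash
python3 go.py 429 11 -33 -19.5
```

```text
t 36.8 pos [429.7  11.6 -22.5] psi -19.5 tilt xy [0.002 0.001] w 44.9 F [-0.3  0.6 -0.4] q [-0.51  0.36  0.45  2.25 -0.28  0.59 -0.2 ]
shift [-0.8 -0.5 10.5] turn z -0.0
```

Emit:
arm_command(
  rows=[0,0,3,0,0,0,0,0,3,0,0,0,0,0,3,0,0,0,0,0,0,0,0,0,0,0,0,0,0,0,0,0,0,0,0,0,0,0,0,0,0,0,0,0,0,0,0,0,0,0,0,0,0,0,0,0,0,0,0,0],
)

```text
time_s: 37.8
position: [0.4289, 0.0115, -0.0322]
tool_rot: [0.0, 0.817, 0.577, 0.0]
force: [-0.0, 0.1, 0.9]
width: 0.0447
finger_force: 0.0
```

Emit:
arm_command(
  rows=[0,0,0,0,0,0,0,0,0,0,0,0,0,0,0,0,0,0,0,0,0,0,0,0,0,0,0,0,0,0,0,0,0,0,0,0,0,0,0,0,0,0,0,0,0,0,0,0,0,0,0,0,0,0,0,0,0,0,0,0],
  claw=8,
)

```text
time_s: 38.8
position: [0.4292, 0.0115, -0.032]
tool_rot: [0.0, 0.817, 0.577, 0.0]
force: [-0.3, -0.3, 5.0]
width: 0.019
finger_force: 39.9
```

```bash
python3 go.py 422 -226 20 7.6
```

```text
t 38.8 pos [429.2  11.5 -32. ] psi -19.5 tilt xy [0.001 0.   ] w 19.0 F [-0.3 -0.3  5. ] q [-0.5   0.37  0.43  2.25 -0.29  0.56 -0.19]
shift [-226.2   72.6  -52.1] turn z -27.1
```

Emit:
arm_command(
  rows=[0,0,-6,0,0,0,0,0,-14,0,0,0,0,0,-16,0,0,0,0,0,-12,0,0,-3,0,0,-4,0,0,-6,0,0,0,0,0,-7,0,0,0,0,0,-7,0,0,0,0,0,-4,0,0,0,0,0,0,0,0,0,0,0,0],
)

```text
time_s: 39.8
position: [0.4287, 0.0114, 0.0198]
tool_rot: [-0.0, 0.66, 0.752, 0.0]
force: [-0.6, 0.2, -0.0]
width: 0.0189
finger_force: 39.2
```

```bash
python3 go.py 422 -226 20 7.6
```

```text
t 39.8 pos [428.7  11.4  19.8] psi 7.5 tilt xy [-0.  0.] w 18.9 F [-0.6  0.2 -0. ] q [-0.48  0.26  0.4   2.22 -0.15  0.69  0.16]
shift [-2.346e+02 -3.740e+01 -2.000e-01] turn z -0.1
```

Emit:
arm_command(
  rows=[-10,-2,0,0,0,0,-22,-3,0,0,0,0,-30,-5,0,0,0,0,-32,-5,0,0,0,0,-32,-5,0,0,0,0,-32,-5,0,0,0,0,-30,-5,0,0,0,0,-25,-4,0,0,0,0,-15,-3,0,0,0,0,-5,0,0,0,0,0],
)

```text
time_s: 40.8
position: [0.4216, -0.2271, 0.0198]
tool_rot: [0.0, 0.661, 0.75, -0.001]
force: [-0.6, 0.5, -1.1]
width: 0.0186
finger_force: 39.2
```

Emit:
arm_command(
  rows=[0,0,0,0,0,0,0,0,0,0,0,0,0,0,0,0,0,0,0,0,8,0,0,0,0,0,12,0,0,0,0,0,10,0,0,0,0,0,0,0,0,0,0,0,0,0,0,0,0,0,0,0,0,0,0,0,0,0,0,0],
)

```text
time_s: 41.8
position: [0.4229, -0.2246, -0.0099]
tool_rot: [0.0, 0.659, 0.752, 0.0]
force: [0.7, 0.1, -1.3]
width: 0.0189
finger_force: 39.2
```

```bash
python3 go.py 422 -226 -32 7.6
```

```text
t 41.8 pos [ 422.9 -224.6   -9.9] psi 7.5 tilt xy [ 0.001 -0.   ] w 18.9 F [ 0.7  0.1 -1.3] q [ 0.03  0.4   0.45  2.13 -0.28  0.66  0.79]
shift [-1.3 -1.1 22.1] turn z -0.1
```

Emit:
arm_command(
  rows=[-1,-1,5,0,0,0,0,0,8,0,0,0,0,0,5,0,0,0,0,0,2.5,0,0,0,0,0,1,0,0,0,0,0,0,0,0,0,0,0,0,0,0,0,0,0,0,0,0,0,0,0,0,0,0,0,0,0,0,0,0,0],
)

```text
time_s: 42.8
position: [0.4218, -0.2255, -0.0317]
tool_rot: [0.0, 0.659, 0.752, 0.0]
force: [-0.0, 0.2, -0.3]
width: 0.019
finger_force: 39.2
```

Emit:
arm_command(
  rows=[0,0,0,0,0,0,0,0,0,0,0,0,0,0,0,0,0,0,0,0,0,0,0,0,0,0,0,0,0,0,0,0,-10,0,0,0,0,0,-25,0,0,0,0,0,-40,0,0,0,0,0,-40,0,0,0,0,0,-40,0,0,0],
  claw=45,
)

```text
time_s: 43.8
position: [0.4212, -0.2256, 0.1254]
tool_rot: [0.0, 0.66, 0.752, 0.0]
force: [1.1, 0.6, 0.3]
width: 0.0448
finger_force: 0.0
```

Emit:
arm_command(
  rows=[20,0,-40,0,0,0,40,0,-20,0,0,0,45,0,0,0,0,0,45,0,0,0,0,0,45,0,0,0,0,0,45,0,0,0,0,0,45,0,0,0,0,0,45,0,0,0,0,0,45,0,0,0,0,0,20,0,0,0,0,0],
)

```text
time_s: 44.8
position: [0.3692, 0.17, 0.1842]
tool_rot: [-0.0, 0.658, 0.753, 0.001]
force: [0.7, -0.5, 0.7]
width: 0.0451
finger_force: 0.0
```

```bash
python3 go.py 422 -226 -32 7.6; python3 cap.py 7 side top; python3 - <<'E'
from h import *
a=np.radians(7.6);Rp=np.array([[np.cos(a),np.sin(a)],[-np.sin(a),np.cos(a)]])
for n in("top","side"):
    c=dict(np.load(n+"7.npz"));P=cloud(c)
    m=((P[...,2]>.006)&(P[...,2]<.12)&(P[...,0]>.35)&(P[...,0]<1)&(abs(P[...,1])<.45)).astype(np.uint8)
    k,L,st,ce=cv2.connectedComponentsWithStats(m)
    for i in range(1,k):
        if st[i,4]<40: continue
        q=P[L==i];zt=np.percentile(q[:,2],97);t=q[q[:,2]>zt-.008]
        (x,y),(w,h),g=cv2.minAreaRect((t[:,:2]*1000).astype(np.float32))
        print(n,ce[i].round(),st[i,4],"ztop %.3f"%zt,"rect",round(x),round(y),round(w),round(h),round(g,1),"pal",(Rp@[x-506,y+215]).round(1))
E
```

```text
t 44.8 pos [369.2 170.  184.2] psi 7.8 tilt xy [0.001 0.002] w 45.1 F [ 0.7 -0.5  0.7] q [-0.59 -0.04  0.05  2.09  0.    1.09 -0.4 ]
shift [-399.8   -1.6  215.6] turn z 0.2
top [410. 163.] 1344 ztop 0.082 rect 782 -196 80 76 64.2 pal [276.  -17.2]
top [331. 167.] 1111 ztop 0.025 rect 782 -17 100 61 82.3 pal [300.  159.4]
top [248. 165.] 395 ztop 0.016 rect 788 185 121 24 82.3 pal [332.7 358.9]
top [365. 204.] 391 ztop 0.062 rect 689 -94 50 51 34.1 pal [197.1  95.5]
top [284. 222.] 354 ztop 0.062 rect 644 86 51 50 38.2 pal [177.1 280.2]
top [445. 240.] 363 ztop 0.054 rect 609 -272 39 39 0.4 pal [ 94.4 -69.7]
top [383. 247.] 379 ztop 0.063 rect 590 -133 49 51 47.5 pal [93.8 69.9]
top [414. 244.] 201 ztop 0.076 rect 600 -204 9 8 27.3 pal [94.3 -1.1]
top [227. 286.] 1438 ztop 0.079 rect 498 216 33 34 89.4 pal [ 49.  428.7]
top [418. 287.] 2229 ztop 0.017 rect 506 -215 80 140 7.7 pal [-0.1 -0.4]
top [424. 325.] 301 ztop 0.027 rect 421 -225 20 69 7.5 pal [-85.4   1.7]
side [250. 215.] 1160 ztop 0.084 rect 500 209 22 16 32.3 pal [ 50.4 421.5]
side [375. 209.] 247 ztop 0.015 rect 788 182 122 22 81.0 pal [331.7 356.6]
side [331. 231.] 789 ztop 0.061 rect 645 86 54 50 52.0 pal [177.6 280.1]
side [401. 267.] 2108 ztop 0.060 rect 688 -95 53 51 33.9 pal [195.9  94.6]
side [464. 300.] 2625 ztop 0.082 rect 782 -197 81 80 35.3 pal [276.  -18.9]
side [354. 312.] 1755 ztop 0.065 rect 598 -161 51 107 19.2 pal [98.5 41.7]
side [317. 362.] 3593 ztop 0.015 rect 505 -217 81 142 7.2 pal [-1.4 -1.6]
side [391. 361.] 973 ztop 0.052 rect 608 -275 42 41 71.7 pal [ 92.7 -73. ]
side [265. 376.] 663 ztop 0.026 rect 420 -226 20 73 7.9 pal [-86.6   0.6]
```

View pics/side7.png

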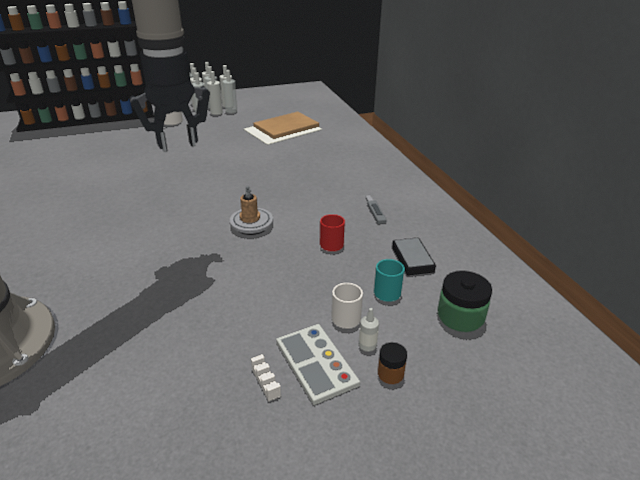

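Cup (347,305), bottle (369,333), jar (392,363) and rest (265,377) are all within about 3 mm of their places. The figure stands on the stand (250,207), and the bystanders haven't moved.

```bash
python3 -c "from plant import ctrl;print(ctrl.close_job())"
```

```text
the job is handed in; nothing more can be done
None
```

The job is handed in, no verdict came back: by the last pictures all five things stand upright, released and within about 4 mm of their places, and the pot, box and knife have not moved.

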